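# Take the battery pack out of a surplus meter

## Task

This meter is going into long storage, so take its battery pack out: hold the release tab pressed down while you slide the battery cover down the sloping deck to its stop, lift the pack out of the bay and lay it gently, flat and label side up, in the metal tray. Leave the cover fully open to show that the bay is empty, and do not disturb the carton, the eyepiece or the screwdriver.

Things in the scene. Friction and masses are not known exactly. Their poses are not given: they have to be found in the camera images.
- meter: Portable meter fixed on the table: white housing 228 mm long (its x), 170 mm wide (its y). Origin: centre of its underside; z up; its low front end points to its -x. Its top is a deck that slopes at 25 degrees, rising from 45 mm at the front to 138 mm near the back.
- deck (a point): Centre of the deck surface, at (0, 0, 91.5) mm in the meter frame; axes as the meter's. Up the slope is (0.906, 0, 0.423), off the deck (-0.423, 0, 0.906); u = mm up the slope from this point, n = mm off the deck. Deck: u -110 to 110. Aluminium rails run down it at y = 58 to 80 mm either side, 15 mm high.
- bay (a point): Middle of the mouth of the battery bay (u 57, n 0; axes as the meter's): an open pit in the deck, u 12 to 102, y -56 to 56, 38 mm deep, walls square to the deck. At the start it is hidden by the cover.
- handle (a point): Middle of the handle bar (axes as the meter's): fixed steel carrying handle over the upper deck, bar along y, 16 mm thick at the rubber grip, at (81, 0, 280) mm in the meter frame; arms at y = 92 mm either side. It bars tools coming straight down on tab or pack; a tool square to the deck (leaning 25 degrees, from the front) clears it.
- cover_top (a point): Middle of the top face of the grey battery cover, a plate 104 (up the slope) x 136 x 7 mm that slides between the rails; shut: u 56, n 10; fully open: u -44. Axes: x up the slope, y across, z off the deck.
- cover (a joint): Travel of the cover down the slope, m: 0 shut, 0.100 fully open at its stop (bay free). About 2 N slides it; it stays where left. Locked while the tab is up: the tab must be over 5 mm down to leave shut and stay down until 0.055 m, as the latch catches again at 0.025 and 0.050 m.
- tab (a joint): How far the release tab is pressed in, m: 0 up, 0.008 fully down. Sprung, moving square to the deck: 1.7 N to start, 6 N fully down. It springs back when let go.
- tab_top (a point): Middle of the flat top of the release tab, a dark rubber block 44 x 44 mm standing 10 mm proud of the cover near its upper end. Flat: 37 mm along the slope, 44 mm wide; at its downhill end a ridge 7 mm thick, 9 mm high, full width, to push against. Shut: u 83.5, n 20, y 0; moves with cover and tab. Axes: x up the slope, y across, z off the deck.
- pack: Black battery pack, block 80 (x) x 42 (y) x 34 mm (z), blank paper label on top, 0.26 to 0.5 kg. Origin: centre of its underside; z to the label side. It starts loose on the bay floor under the cover, x up the slope, its low end against the low bay wall, up to 8 mm off the middle across, top 4 mm below the deck. 27 mm or more are free beside each long side. It comes out square to the deck.
- tray: Open steel tray fixed on the table at one side of the meter, 190 (x) x 165 (y) x 30 mm high, walls and floor 4 mm thick. Origin: centre of its underside, z up.
- carton: Open cardboard carton, 160 x 140 x 85 mm, with two blocks in it, loose on the other side of the meter; leave alone. Origin: centre of its underside.
- eyepiece: Black microscope eyepiece, 64 mm wide, 92 mm tall, standing; leave alone. Origin: centre of its underside.
- driver: Screwdriver, 190 mm long, lying on the table; leave alone. Origin: under its middle, handle to its -x.

How it is judged:
On the way, in this order (a step that is already met when the one before it is completed fails the run):
1. the cover is on its way open with the tab held down (value of joint cover above 0.008 m and value of joint tab above 0.004 m), for 0.1 s.
2. the cover is slid fully open (value of joint cover above 0.092 m), for 0.1 s.
3. the pack is lifted clear of the bay (distance between pack and tab_top above 0.12 m), for 0.1 s.
At the end, for the whole second after the job is handed in: The pack lies at rest inside the tray on the tray's floor, flat and label side up (underside within 6 mm of the tray floor at its middle, tilt under 7 degrees), and the cover is still open by at least 90 of its 100 mm (x of pack in the frame of tray between -0.078 and 0.078 m and y of pack in the frame of tray between -0.066 and 0.066 m and z of pack in the frame of tray below 0.01 m and angle between pack's own z axis and vertical below 0.12 rad and value of joint cover above 0.09 m and linear speed of pack below 0.02 m/s); the robot touches nothing.
It fails at once if the cardboard carton is shoved by more than 25 mm or tipped over (distance of carton from where it was at the start of the episode above 0.025 m or angle between carton's own z axis and vertical above 0.5 rad).
It fails at once if the eyepiece is shoved by more than 25 mm or tipped over (distance of eyepiece from where it was at the start of the episode above 0.025 m or angle between eyepiece's own z axis and vertical above 0.5 rad).
It fails at once if the screwdriver is shoved by more than 25 mm or tipped over (distance of driver from where it was at the start of the episode above 0.025 m).
It fails at once if the pack is dropped (falls freely by more than about 8 mm) (contact force between pack and the fingers below 0.05 N and linear speed of pack above 0.4 m/s).
It also fails if it takes over 48 s, if anything falls off the work surface, if the arm or the gripper's body presses on something with over 40 N, if the wrist force passes 120 N, or if a joint passes its speed limit or range.

## Robot

A 6-joint arm with a two-finger parallel gripper is mounted at the origin on the work surface. World frame = base frame: x ahead of the robot, y to its left, z up, the work surface at z = 0. Lengths are in m, angles in rad, forces in N, time in s.
With the tool pointing down it reaches from about 0.35 to 0.85 m from the base axis. Payload 8.1 kg.
Tool frame: the origin (TCP) lies on the centre line of the jaws, within the pads' length; the fingertips stand robot.tips_ahead ahead of it and the grasp point (between the pads) lies 8 mm behind it (robot.tips_ahead is the distance from the TCP to the fingertips, in m); z points along the fingers, y is the direction in which the jaws open and shut (so a half turn about z gives the same grasp; the last joint's range is limited). The gripper opens to 93 mm and grips with 3 to 60 N. Pads are 15 mm wide; open, the fingers measure 128 mm over their backs; the gripper's body (75 mm by 188 mm) begins 65 mm behind the grasp point.
Start: joints at [-1.296, 0.13, 1.488, -0, 1.523, -0.085], TCP at [0.211, -0.562, 0.23] pointing down, gripper open.
Joint ranges: [-2.96, 2.96], [-0.89, 2.26], [0.02, 2.5], [-1.34, 4.48], [0, 2.73], [-2.66, 2.66]. Speed limits (rad/s): [2.39, 2.39, 2.79, 3.14, 3.14, 3.14].

## Interface

Orientations are given as a rotation vector (axis times angle).
In Python, from plant import monitor, eyes, job, robot gives the robot as it stands.
- The arm moves only by the tool servo_tool, never from a script. Its argument "plan" is a list that holds one entry, the list of rows, each a list of 7 numbers: the closure, from -1 (fully open) to 1 (shut), so that 0 is half open, then the shift along the world's x, y, z in mm, then the turn, a rotation vector about the world's x, y, z in rad. In form: [[[hand, dx, dy, dz, ax, ay, az], ...]]. A call has 1 to 12 rows; each row shifts and turns the commanded pose from where the row before left it; what a row does not reach is not made up. A row lasts 1/10 s, in which the tool goes at most 50 mm and 8.59 degrees, less where a joint would pass 70% of its speed; a pose out of reach is approached as far as the arm can. A call with a gripper value outside its range is refused whole. The fingers move at their own pace and stop on an object; "force" is the grip in N (left out, the last holds). Time passes only in rows, so rows that do not move let the fingers close. It gives the time, the measured TCP pose, the force and the opening at its end, in the units of the state.
- monitor.read_state(): the state, without advancing time (a new reading comes with each control period).
- eyes.read_camera(name): name is "side" or "top" or "wrist"; returns the picture (384x512x3 uint8, red, green, blue); there is no depth.
- eyes.camera_info(name): a dict with "mtx" (3x3 intrinsics, pixels), "D" ([k1, k2, p1, p2, k3] as OpenCV has them; the pictures are not rectified), "R" (3x3) and "t" (3): a world point X has camera coordinates R X + t. Camera axes: x right, y down, z forward; pixel columns grow to the right and rows downward; lengths in m; the calibration is good to about 2 mm. A picture is of the moment at which its call begins: read the wrist's pose just before it. camera_info takes no time and is no camera call; for the wrist camera it gives the pose at the moment of the call.
- job.close_job(): hands the job in, once; it reports no verdict.
The state is a dict: "t": time; "q": joint angles; "dq": joint speeds; "joint_torque": joint torques, N m; "tool_pos": TCP position; "orientation": TCP orientation; "force": force on the tool from outside, world axes, zero at the start; "wrist_torque": the same for the moment, N m; "opening": finger opening in m.
Only numpy, scipy, OpenCV 4.12 (cv2) and the standard library are available. Lean on these libraries where they do the work, as an engineer would, in place of code of your own. Each camera call takes 0.05 s, during which the arm holds its last target. There are 200 camera calls.

## Working session

There is one attempt and no reset: what is moved stays moved. The work goes in short steps, Python scripts to look and compute and a tool call to move; the robot and the scene stay as the last step left them, time stands still between calls to the robot, and variables do not carry over. Pictures are saved under pics/ and viewed, about 8 in all and at most 12, crops included, and the job is handed in when it is done.

Besides the shell and the picture viewer there is one more tool, called after ">>>" as name(argument=value, ...), one argument or row to a line, values as JSON. servo_tool: Moves the arm, as the interface text tells. Its arguments: {"type":"object","properties":{"plan":{"type":"array"},"force":{"type":"number"}},"required":["plan"]}

```bash
ls && mkdir -p pics && python3 - <<'E'
from plant import monitor, eyes, job, robot
import cv2, numpy as np
print(robot.tips_ahead, monitor.read_state())
for n in("side","top"):
    cv2.imwrite(f"pics/{n}0.png",eyes.read_camera(n)[:,:,::-1]); i=eyes.camera_info(n); print(n,i, -np.array(i["R"]).T@i["t"])
E
```

```text
pics
0.011 {'t': 0.0, 'q': array([-1.29643000e+00,  1.31211032e-01,  1.48923787e+00, -1.29592747e-05,
        1.52297271e+00, -8.54265460e-02]), 'dq': array([ 1.30744763e-05,  3.85985069e-04, -1.23915600e-05, -4.21714825e-04,
       -8.45660098e-04, -2.13896077e-04]), 'joint_torque': array([ 6.91688510e-04, -5.59839749e+01, -4.91760957e+01,  7.68269598e-02,
        3.51324538e-02, -1.55352163e-04]), 'tool_pos': array([ 0.21110608, -0.56107077,  0.22858037]), 'orientation': array([-3.08910394e+00, -5.61793289e-01,  2.91074294e-04]), 'force': array([ 0.90385788, -1.03693836,  1.1597904 ]), 'wrist_torque': array([ 0.04277601, -0.00663008,  0.05295768]), 'opening': 0.0930130140451024}
side {'mtx': array([[407.50922755,   0.        , 254.44305   ],
       [  0.        , 407.50922755, 186.56005663],
       [  0.        ,   0.        ,   1.        ]]), 'D': array([0.04975441, 0.        , 0.        , 0.        , 0.        ]), 'R': array([[ 0.95015528, -0.311543  ,  0.01207918],
       [-0.21562759, -0.68462483, -0.6962712 ],
       [ 0.22518812,  0.65896115, -0.71767716]]), 't': array([-0.54792016,  0.24604347,  0.91690567])} [ 0.36718672 -0.60645844  0.83597367]
top {'mtx': array([[435.61356526,   0.        , 252.37662482],
       [  0.        , 435.61356526, 198.12113127],
       [  0.        ,   0.        ,   1.        ]]), 'D': array([0.0328768, 0.       , 0.       , 0.       , 0.       ]), 'R': array([[-0.02090321, -0.99932256, -0.03029005],
       [-0.98870387,  0.02515964, -0.14775537],
       [ 0.14841736,  0.02685933, -0.98856   ]]), 't': array([0.03532199, 0.57086669, 1.34352107])} [ 0.3657546  -0.01515081  1.4135697 ]
```

View pics/side0.png

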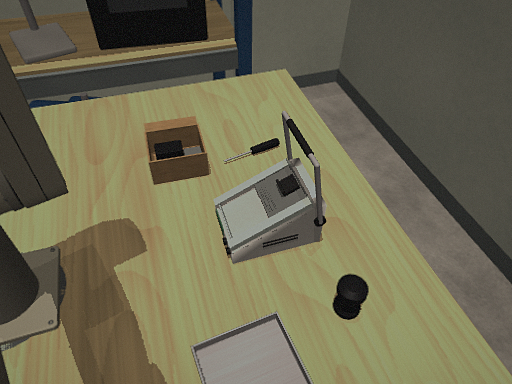

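View pics/top0.png

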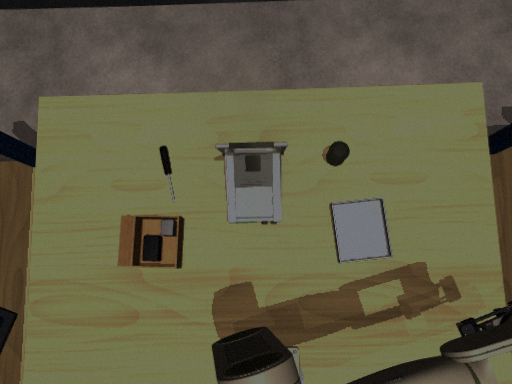

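Side view: the meter faces the robot, with the dark tab near (290,185) and the handle above it. Top view: the meter is at about (253,185), its tab at (253,162) and the tray at (361,230). The eyepiece is at (338,153), the carton at (152,242) and the driver at (168,172).

```bash
cat > h.py <<'E'
import cv2, numpy as np
from scipy.spatial.transform import Rotation as Ro
from plant import monitor, eyes, job, robot
def ray(n,px,info=None):
    i=info or eyes.camera_info(n); R=np.array(i["R"]); 
    p=cv2.undistortPoints(np.array(px,float).reshape(-1,1,2),i["mtx"],i["D"]).reshape(-1,2)
    d=np.c_[p,np.ones(len(p))]@R; return -R.T@i["t"], d
def plane(n,px,z,info=None):
    c,d=ray(n,px,info); return c+d*((z-c[2])/d[:,2])[:,None]
def proj(n,X,info=None):
    i=info or eyes.camera_info(n); return cv2.projectPoints(np.array(X,float).reshape(-1,1,3),cv2.Rodrigues(np.array(i["R"]))[0],np.array(i["t"]),i["mtx"],i["D"])[0].reshape(-1,2)
E
python3 - <<'E'
from h import *
a=cv2.imread("pics/top0.png");b=cv2.imread("pics/side0.png")
A=cv2.resize(a[135:230,210:295],None,fx=4.7,fy=4.7,interpolation=cv2.INTER_CUBIC)
B=cv2.resize(b[110:270,205:335],None,fx=2.9,fy=2.9,interpolation=cv2.INTER_CUBIC)
o=np.zeros((600,790,3),np.uint8);o[:A.shape[0],:A.shape[1]]=A;o[:B.shape[0],405:405+B.shape[1]]=B
cv2.imwrite("pics/c1.png",o)
# tray
h=cv2.cvtColor(a,cv2.COLOR_BGR2HSV); m=((h[...,1]<45)&(h[...,2]>90)).astype(np.uint8)
m=cv2.morphologyEx(m,cv2.MORPH_OPEN,np.ones((3,3)))
for c in cv2.findContours(m,0,2)[0]:
    if cv2.contourArea(c)>300:
        r=cv2.minAreaRect(c); print(r, plane("top",cv2.boxPoints(r),.004).round(3)[:,:2].tolist())
E
```

```text
((359.6180725097656, 229.84344482421875), (56.90503692626953, 48.64559555053711), 82.03038787841797) [[0.548, -0.233], [0.566, -0.389], [0.385, -0.402], [0.367, -0.249]]
((253.17152404785156, 187.95217895507812), (68.2289047241211, 54.38328552246094), 87.66268920898438) [[0.725, 0.113], [0.727, -0.068], [0.5, -0.07], [0.497, 0.106]]
```

View pics/c1.png

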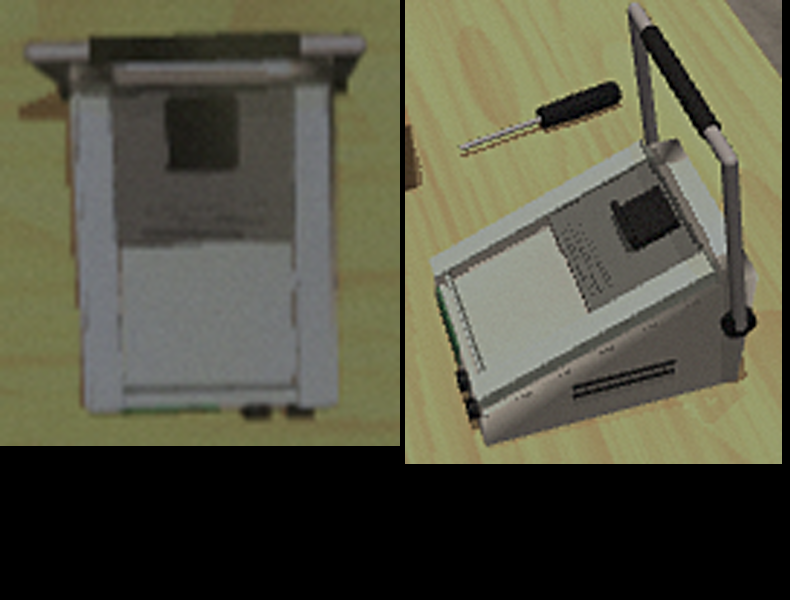

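Top crop: the rail front corners are at (84,410) and (340,407), the cover's low edge runs from (120,245) to (293,242), and the tab spans 165–238 by 97–172. The side crop agrees: the cover is shut and the tab is up.

```bash
cat >> h.py <<'E'
U=np.array([.9063,0,.4226]);N=np.array([-.4226,0,.9063])
def mf(u,y,n): return np.array([0,0,.0915])+(u*U+n*N+np.array([0,y,0]))/1000
E
python3 - <<'E'
from h import *
from scipy.optimize import least_squares
T=lambda x,y:(210+(x+.5)/4.7-.5,135+(y+.5)/4.7-.5)
S=lambda x,y:(205+(x-405+.5)/2.9-.5,110+(y+.5)/2.9-.5)
top=[(T(84,410),mf(-110,80,15)),(T(340,407),mf(-110,-80,15)),(T(120,245),mf(4,58,11)),(T(293,242),mf(4,-58,11)),(T(121,404),mf(-110,58,15)),(T(300,402),mf(-110,-58,15)),(T(237,97),mf(101,-22,20)),(T(167,97),mf(101,22,20))]
side=[(S(433,260),mf(-110,80,15)),(S(473,403),mf(-110,-80,15)),(S(588,311),mf(4,-58,11)),(S(487,443),np.array([-.114,-.085,0])),(S(742,380),np.array([.114,-.085,0]))]
def W(p,X): 
    c,s=np.cos(p[2]),np.sin(p[2]); return np.array(X)@np.array([[c,-s,0],[s,c,0],[0,0,1]]).T+[p[0],p[1],0]
f=lambda p:np.r_[(proj("top",W(p,[b for a,b in top]))-[a for a,b in top]).ravel(),(proj("side",W(p,[b for a,b in side]))-[a for a,b in side]).ravel()]
r=least_squares(f,[.6,0,0],loss="soft_l1"); print(r.x, r.fun.reshape(-1,2).round(1).tolist())
p=r.x
for nm,P in dict(tab=mf(83.5,0,20),ridge=mf(65,0,29),bay=mf(57,0,0),open_tab=mf(-16.5,0,20),pack_top=mf(53,0,-4)).items(): print(nm,W(p,P).round(4))
print(monitor.read_state()["tool_pos"])
# tray rims from top, inner floor corners & from side
E
```

```text
[ 0.60206469  0.01667962 -0.00397237] [[1.3, -0.1], [-2.0, -0.4], [-0.7, -0.7], [0.4, -0.9], [0.4, 1.1], [-0.5, 0.8], [-0.2, -0.6], [-0.1, -0.2], [-1.0, -0.5], [1.9, -1.0], [2.6, 0.9], [-4.9, 2.0], [-5.7, 0.7]]
tab [0.6693 0.0164 0.1449]
ridge [0.6487 0.0165 0.1453]
bay [0.6537 0.0165 0.1156]
open_tab [0.5787 0.0168 0.1027]
pack_top [0.6518 0.0165 0.1103]
[ 0.21112836 -0.56109974  0.22868395]
```

>>> servo_tool(
  plan=[
    [[1,22,44,6,0,0,-0.06],[1,22,44,6,0,0,-0.06],[1,22,44,6,0,0,-0.06],[1,22,44,6,0,0,-0.06],[1,22,44,6,0,0,-0.06],[1,22,44,6,0,0,-0.06],[1,22,44,6,0,-0.0727,0],[1,22,44,6,0,-0.0727,0],[1,22,44,6,0,-0.0727,0],[1,22,44,6,0,-0.0727,0],[1,22,44,6,0,-0.0727,0],[1,22,44,6,0,-0.0727,0]],
  ],
  force=20,
)

```text
t: 1.3
tool_pos: [0.4756, -0.0319, 0.302]
orientation: [-3.065, 0.002, -0.685]
force: [1.0, -1.5, -0.2]
opening: 0.0024
```

>>> servo_tool(
  plan=[
    [[1,35,16,-12,0,0,0],[1,35,16,-20,0,0,0],[1,35,16,-25,0,0,0],[1,30,0,-25,0,0,0],[1,20,0,-15,0,0,0],[1,0,0,0,0,0,0]],
  ],
)

```text
t: 1.9
tool_pos: [0.6294, 0.0149, 0.1996]
orientation: [-3.069, -0.0, -0.669]
force: [-0.8, -0.2, 0.0]
opening: 0.0004
```

```bash
python3 - <<'E'
from h import *
s=monitor.read_state();print(s["tool_pos"],s["orientation"],s["force"])
i=eyes.camera_info("wrist");w=eyes.read_camera("wrist")[:,:,::-1].copy()
b=eyes.read_camera("side")[:,:,::-1]
off=np.array([.6021,.0167,0])
# predicted tab flat corners, magenta
P=[off+mf(u,y,n) for u,n in((102,20),(65,29),(58,29)) for y in(-22,22)]
for q in proj("wrist",P,i): cv2.circle(w,tuple(int(v) for v in q.round()),3,(255,0,255),1)
B=cv2.resize(b[80:270,190:345],None,fx=1.8,fy=1.8,interpolation=cv2.INTER_CUBIC)
o=np.zeros((400,795,3),np.uint8);o[:384,:512]=w;o[:B.shape[0],514:514+B.shape[1]]=B
cv2.imwrite("pics/c2.png",o); print(proj("wrist",P,i).round(0).tolist())
E
```

```text
[0.62940902 0.01492386 0.19961839] [-3.06886914e+00 -4.99486088e-04 -6.68770234e-01] [-0.76753536 -0.18489888  0.02285285]
[[289.0, 160.0], [221.0, 160.0], [289.0, 219.0], [221.0, 219.0], [289.0, 230.0], [221.0, 230.0]]
```

View pics/c2.png

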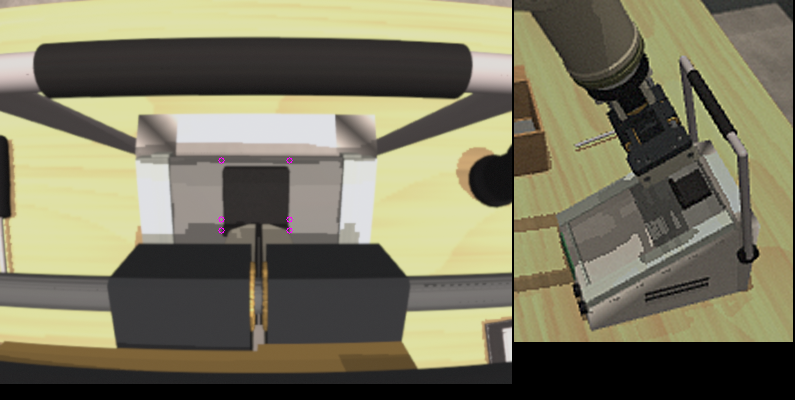

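The wrist view matches the prediction across (columns 222–289). The tab's upper edge is at row 167 against 160 predicted, so the meter sits about 4 mm further downhill. Pressing at u≈76 stays on the flat either way.

>>> servo_tool(
  plan=[
    [[1,8.4,0.5,-13.5,0,0,0],[1,8.4,0.5,-13.5,0,0,0],[1,8.4,0.5,-13.5,0,0,0],[1,0.8,0,-1.8,0,0,0],[1,0,0,0,0,0,0]],
  ],
)

```text
t: 2.5
tool_pos: [0.656, 0.0158, 0.1633]
orientation: [3.067, -0.001, 0.681]
force: [-0.5, -0.1, -0.5]
opening: 0.0004
```

>>> servo_tool(
  plan=[
    [[1,0.8,0,-1.8,0,0,0],[1,0.8,0,-1.8,0,0,0],[1,0.8,0,-1.8,0,0,0],[1,0,0,0,0,0,0]],
  ],
)

```text
t: 2.9
tool_pos: [0.6586, 0.0159, 0.157]
orientation: [-3.067, 0.0, -0.68]
force: [-0.9, 0.3, 0.3]
opening: 0.0004
```

>>> servo_tool(
  plan=[
    [[1,0.8,0,-1.8,0,0,0],[1,0.8,0,-1.8,0,0,0],[1,0,0,0,0,0,0],[1,0,0,0,0,0,0]],
  ],
)

```text
t: 3.3
tool_pos: [0.6604, 0.0159, 0.1535]
orientation: [-3.067, 0.0, -0.68]
force: [-0.3, 0.2, 2.2]
opening: 0.0005
```

>>> servo_tool(
  plan=[
    [[1,0.8,0,-1.8,0,0,0],[1,0.8,0,-1.8,0,0,0],[1,0,0,0,0,0,0],[1,0,0,0,0,0,0]],
  ],
)

```text
t: 3.7
tool_pos: [0.662, 0.0159, 0.15]
orientation: [-3.067, 0.0, -0.68]
force: [-1.2, 0.2, 2.9]
opening: 0.0006
```

>>> servo_tool(
  plan=[
    [[1,0.8,0,-1.8,0,0,0],[1,0.8,0,-1.8,0,0,0],[1,0,0,0,0,0,0],[1,0,0,0,0,0,0]],
  ],
)

```text
t: 4.1
tool_pos: [0.6636, 0.0159, 0.1474]
orientation: [3.067, -0.0, 0.68]
force: [-12.3, 0.5, 14.8]
opening: 0.0005
```

>>> servo_tool(
  plan=[
    [[1,0.8,0,-1.8,0,0,0],[1,0.4,0,-0.9,0,0,0],[1,0,0,0,0,0,0],[1,0,0,0,0,0,0]],
  ],
)

```text
t: 4.5
tool_pos: [0.6642, 0.0159, 0.1468]
orientation: [3.067, 0.001, 0.679]
force: [-38.3, -0.5, 38.2]
opening: 0.0005
```

>>> servo_tool(
  plan=[
    [[1,-0.6,0,1.3,0,0,0],[1,0,0,0,0,0,0],[1,-3.6,0,-1.7,0,0,0],[1,-3.6,0,-1.7,0,0,0],[1,0,0,0,0,0,0]],
  ],
)

```text
t: 5.0
tool_pos: [0.6588, 0.0159, 0.145]
orientation: [3.065, -0.0, 0.688]
force: [-11.0, 0.4, 18.7]
opening: 0.0005
```

>>> servo_tool(
  plan=[
    [[1,-4.8,0,-1.4,0,0,0],[1,-4.5,0,-2.1,0,0,0],[1,-4.5,0,-2.1,0,0,0],[1,0,0,0,0,0,0]],
  ],
)

```text
t: 5.4
tool_pos: [0.6444, 0.016, 0.1384]
orientation: [3.066, -0.0, 0.686]
force: [-9.4, 1.1, 15.6]
opening: 0.0004
```

```bash
python3 - <<'E'
from h import *
s=monitor.read_state();print(s["tool_pos"],s["force"])
b=eyes.read_camera("side")[:,:,::-1];w=eyes.read_camera("wrist")[:,:,::-1]
o=np.zeros((400,795,3),np.uint8);o[:384,:512]=w
B=cv2.resize(b[110:270,205:335],None,fx=2.15,fy=2.15,interpolation=cv2.INTER_CUBIC);o[:B.shape[0],514:514+B.shape[1]]=B
cv2.imwrite("pics/c3.png",o)
E
```

```text
[0.6443831  0.01596715 0.13844639] [-9.38806507  1.10392146 15.58409067]
```

View pics/c3.png

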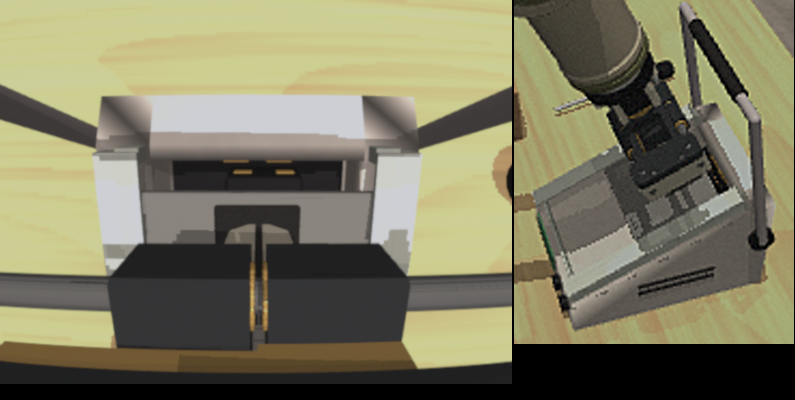

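The wrist view shows the bay opening at the top (rows 160–190), with the cover coming down and the tab held. I'll keep sliding.

>>> servo_tool(
  plan=[
    [[1,-9.1,0,-4.2,0,0,0],[1,-9.1,0,-4.2,0,0,0],[1,-9.1,0,-4.2,0,0,0],[1,-9.1,0,-4.2,0,0,0],[1,-9.1,0,-4.2,0,0,0],[1,-9.1,0,-4.2,0,0,0],[1,-9.1,0,-4.2,0,0,0],[1,0,0,0,0,0,0]],
  ],
)

```text
t: 6.3
tool_pos: [0.5803, 0.0161, 0.1085]
orientation: [-3.066, -0.0, -0.685]
force: [-9.5, 1.8, 16.1]
opening: 0.0004
```

>>> servo_tool(
  plan=[
    [[1,-5.4,0,-2.5,0,0,0],[1,-3.6,0,-1.7,0,0,0],[1,0,0,0,0,0,0]],
  ],
)

```text
t: 6.6
tool_pos: [0.5725, 0.016, 0.105]
orientation: [-3.065, 0.0, -0.688]
force: [-5.1, 2.5, 14.5]
opening: 0.0004
```

>>> servo_tool(
  plan=[
    [[1,-4.5,0,-2.1,0,0,0],[1,-4.5,0,-2.1,0,0,0],[1,0,0,0,0,0,0]],
  ],
)

```text
t: 6.9
tool_pos: [0.5646, 0.0158, 0.1015]
orientation: [3.064, -0.0, 0.692]
force: [3.1, 1.1, 9.7]
opening: 0.0
```

```bash
python3 - <<'E'
from h import *
s=monitor.read_state();print(s["tool_pos"],s["force"],s["force"]@U,s["force"]@N)
E
```

```text
[0.56460062 0.01576416 0.10150632] [3.07213618 1.12316267 9.6725486 ] 6.871896060124846 7.46794604204469
```

>>> servo_tool(
  plan=[
    [[1,-3.6,0,-1.7,0,0,0],[1,0,0,0,0,0,0]],
  ],
)

```text
t: 7.1
tool_pos: [0.5638, 0.0157, 0.1026]
orientation: [3.062, -0.001, 0.702]
force: [10.7, 2.1, 10.7]
opening: 0.0005
```

>>> servo_tool(
  plan=[
    [[1,-1.8,0,-0.8,0,0,0],[1,0,0,0,0,0,0]],
  ],
)

```text
t: 7.3
tool_pos: [0.5634, 0.0157, 0.1032]
orientation: [3.061, -0.001, 0.707]
force: [15.1, 2.3, 11.8]
opening: 0.0008
```

>>> servo_tool(
  plan=[
    [[1,1.5,0,1.5,0,0,0],[1,-4.2,0,9.1,0,0,0],[-0.33,-8.5,0,18.1,0,0,0],[-0.33,-8.5,0,18.1,0,0,0],[-0.33,-8.5,0,18.1,0,0,0],[-0.33,-8.5,0,18.1,0,0,0],[-0.33,10,0,5,0,0,0],[-0.33,0,0,0,0,0,0]],
  ],
)

```text
t: 8.1
tool_pos: [0.5303, 0.0158, 0.1848]
orientation: [3.066, -0.0, 0.684]
force: [0.3, -0.2, -0.5]
opening: 0.0437
```

```bash
python3 - <<'E'
from h import *
s=monitor.read_state();print(s["tool_pos"],s["orientation"],s["force"],s["opening"])
i=eyes.camera_info("wrist");w=eyes.read_camera("wrist")[:,:,::-1].copy()
cv2.imwrite("pics/w4raw.png",w);np.save("w4.npy",dict(i),allow_pickle=True)
b=eyes.read_camera("side")[:,:,::-1]
off=np.array([.5985,.0165,0])
P=[off+mf(u,y,n) for u,n in((12,-4),(92,-4)) for y in(-21,21)]+[off+mf(u,y,0) for u in (12,102) for y in(-56,56)]
for q in proj("wrist",P,i): cv2.circle(w,tuple(int(v) for v in q.round()),3,(255,0,255),1)
o=np.zeros((400,795,3),np.uint8);o[:384,:512]=w
B=cv2.resize(b[110:270,205:335],None,fx=2.15,fy=2.15,interpolation=cv2.INTER_CUBIC);o[:B.shape[0],514:514+B.shape[1]]=B
cv2.imwrite("pics/c4.png",o);print(proj("wrist",P,i).round(0).tolist())
E
```

```text
[0.53032947 0.01580673 0.18478031] [ 3.06611188e+00 -4.00461698e-04  6.83644458e-01] [ 0.25716864 -0.17554076 -0.48134181] 0.04372197513242344
[[283.0, 148.0], [230.0, 148.0], [285.0, 41.0], [228.0, 41.0], [329.0, 148.0], [185.0, 149.0], [333.0, 26.0], [180.0, 27.0]]
```

View pics/c4.png

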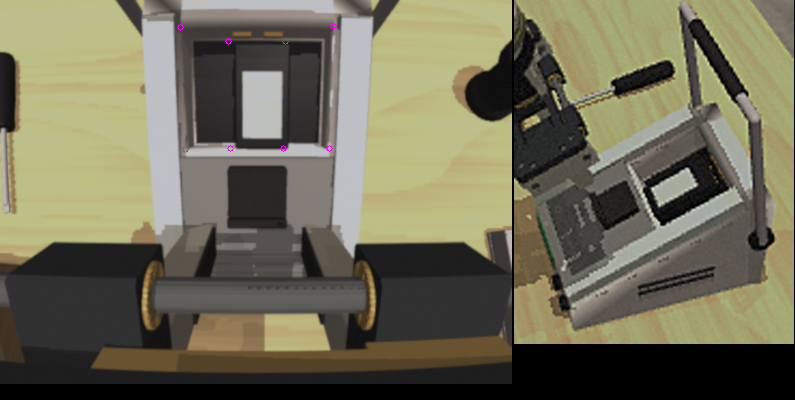

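The picture shows the cover fully down and the pack in the bay, spanning columns 235–290 and rows 44–148. The pack is about 4.5 mm to −y of the bay's middle. Its rows match the prediction.

>>> servo_tool(
  plan=[
    [[-0.2,28,-1,-1,0,0,0],[-0.2,28,-1,-1,0,0,0],[-0.2,28,-1.5,-1.5,0,0,0],[-0.2,0,0,0,0,0,0],[-0.2,8.1,0,-17.4,0,0,0],[-0.2,8.1,0,-17.4,0,0,0],[-0.2,4,0,-8.7,0,0,0],[-0.2,0,0,0,0,0,0],[-0.2,0,0,0,0,0,0]],
  ],
)

```text
t: 9.1
tool_pos: [0.633, 0.0125, 0.1364]
orientation: [-3.067, 0.0, -0.679]
force: [0.2, 0.6, -0.5]
opening: 0.0556
```

```bash
python3 - <<'E'
from h import *
s=monitor.read_state();print(s["tool_pos"],s["force"],s["opening"])
r=s["tool_pos"]-[.5985,.0165,.0915]; print("TCP u,n",r@U*1e3,r@N*1e3, (np.array([.6545,.0122,.0944])-s["tool_pos"])*1e3)
w=eyes.read_camera("wrist")[:,:,::-1].copy();b=eyes.read_camera("side")[:,:,::-1]
o=np.zeros((400,795,3),np.uint8);o[:384,:512]=w
B=cv2.resize(b[110:270,205:335],None,fx=2.15,fy=2.15,interpolation=cv2.INTER_CUBIC);o[:B.shape[0],514:514+B.shape[1]]=B
cv2.imwrite("pics/c5.png",o)
E
```

```text
[0.63295599 0.01249812 0.13639666] [ 0.22358808  0.58579429 -0.48842497] 0.0555617393371325
TCP u,n 50.2007960746327 26.128738047706943 [ 21.54400504  -0.29811526 -41.99665841]
```

View pics/c5.png

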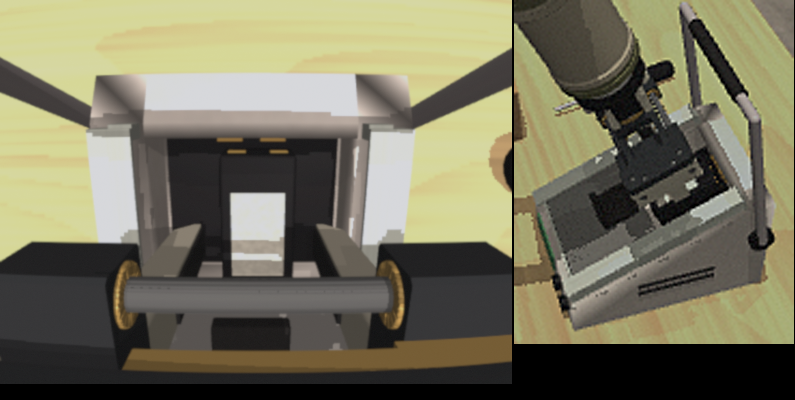

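The fingers (columns 200–315) straddle the pack (220–295), centred on it at column 258. Descending.

>>> servo_tool(
  plan=[
    [[-0.2,7,0,-14,0,0,0],[-0.2,7,0,-14,0,0,0],[-0.2,5,0,-9,0,0,0],[-0.2,2.5,0,-4,0,0,0],[-0.2,0,0,0,0,0,0],[-0.2,0,0,0,0,0,0]],
  ],
)

```text
t: 9.8
tool_pos: [0.6552, 0.0124, 0.0961]
orientation: [-3.067, 0.0, -0.681]
force: [0.2, 0.4, -0.6]
opening: 0.0559
```

>>> servo_tool(
  plan=[
    [[1,0,0,0,0,0,0],[1,0,0,0,0,0,0],[1,0,0,0,0,0,0],[1,0,0,0,0,0,0],[1,0,0,0,0,0,0],[1,0,0,0,0,0,0]],
  ],
  force=30,
)

```text
t: 10.4
tool_pos: [0.6552, 0.0125, 0.0961]
orientation: [-3.067, 0.0, -0.681]
force: [-3.8, 1.1, 5.8]
opening: 0.0421
```

>>> servo_tool(
  plan=[
    [[1,-2.1,0,4.5,0,0,0],[1,-2.1,0,4.5,0,0,0],[1,-4.2,0,9.1,0,0,0],[1,-8.4,0,18.1,0,0,0],[1,-8.4,0,18.1,0,0,0],[1,-8.4,0,18.1,0,0,0],[1,-8.4,0,18.1,0,0,0],[1,-8.4,0,18.1,0,0,0],[1,-8.4,0,18.1,0,0,0],[1,0,0,0,0,0,0],[1,0,0,0,0,0,0]],
  ],
  force=40,
)

```text
t: 11.5
tool_pos: [0.5959, 0.0124, 0.2214]
orientation: [3.067, -0.0, 0.679]
force: [-1.2, 0.2, -3.8]
opening: 0.0416
```

>>> servo_tool(
  plan=[
    [[1,-10,-20,0,0,0.03,0],[1,-16,-36,0,0,0.05,0],[1,-16,-40,-2,0,0.05,0],[1,-16,-40,-4,0,0.05,0],[1,-16,-40,-4,0,0.05,0],[1,-16,-40,-4,0,0.05,0],[1,-16,-40,-4,0,0.05,0],[1,-12,-36,-4,0,0.05,0],[1,-8,-24,-2,0,0.04,0],[1,-4,-14,0,0,0.015,0],[1,0,0,0,0,0,0],[1,0,0,0,0,0,0]],
  ],
)

```text
t: 12.7
tool_pos: [0.4663, -0.3168, 0.1971]
orientation: [-3.14, 0.0, -0.002]
force: [0.8, 0.2, -4.8]
opening: 0.0417
```

```bash
python3 - <<'E'
from h import *
s=monitor.read_state();print(s["tool_pos"],s["orientation"],s["force"],s["opening"])
print("tool z",Ro.from_rotvec(s["orientation"]).as_matrix()[:,2])
w=eyes.read_camera("wrist")[:,:,::-1].copy();b=eyes.read_camera("side")[:,:,::-1]
o=np.zeros((400,795,3),np.uint8);o[:384,:512]=w
B=cv2.resize(b[100:384,180:390],None,fx=1.33,fy=1.33,interpolation=cv2.INTER_CUBIC);o[:B.shape[0],514:514+B.shape[1]]=B
cv2.imwrite("pics/c6.png",o)
E
```

```text
[ 0.46631877 -0.31678274  0.19713074] [-3.14009172e+00  3.14122798e-04 -1.65578895e-03] [ 0.82854335  0.24689923 -4.77971499] 0.04170909763466892
tool z [ 0.00105476  0.00150037 -0.99999832]
```

View pics/c6.png

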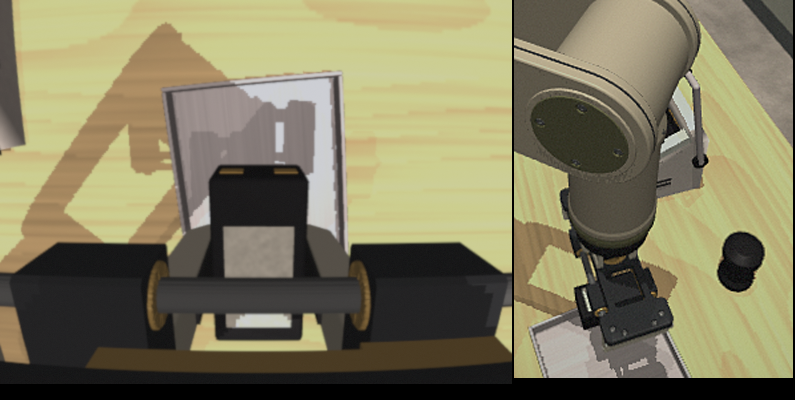

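The pack sits square in the jaws, label up, centred over the tray with the tray walls clear on both sides. Lowering.

>>> servo_tool(
  plan=[
    [[1,0,0,-20,0,0,0],[1,0,0,-30,0,0,0],[1,0,0,-30,0,0,0],[1,0,0,-30,0,0,0],[1,0,0,-25,0,0,0],[1,0,0,-15,0,0,0],[1,0,0,-10,0,0,0],[1,0,0,-5,0,0,0],[1,0,0,0,0,0,0],[1,0,0,0,0,0,0]],
  ],
)

```text
t: 13.8
tool_pos: [0.467, -0.3182, 0.0344]
orientation: [3.14, -0.0, 0.004]
force: [0.1, 1.0, -3.8]
opening: 0.0414
```

>>> servo_tool(
  plan=[
    [[1,0,0,-2,0,0,0],[1,0,0,-2,0,0,0],[1,0,0,-2,0,0,0],[1,0,0,0,0,0,0]],
  ],
)

```text
t: 14.2
tool_pos: [0.4659, -0.3174, 0.0268]
orientation: [-3.141, 0.0, -0.001]
force: [-0.2, 1.0, -4.4]
opening: 0.0418
```

>>> servo_tool(
  plan=[
    [[1,0,0,-1,0,0,0],[1,0,0,-1,0,0,0],[1,0,0,0,0,0,0]],
  ],
)

```text
t: 14.5
tool_pos: [0.4661, -0.3175, 0.025]
orientation: [-3.141, 0.0, -0.002]
force: [0.2, 0.2, -4.2]
opening: 0.0416
```

>>> servo_tool(
  plan=[
    [[1,0,0,-1,0,0,0],[1,0,0,-1,0,0,0],[1,0,0,0,0,0,0]],
  ],
)

```text
t: 14.8
tool_pos: [0.4661, -0.3175, 0.0229]
orientation: [-3.141, 0.0, -0.001]
force: [-0.1, 0.5, -3.8]
opening: 0.0417
```

>>> servo_tool(
  plan=[
    [[1,0,0,-1,0,0,0],[1,0,0,0,0,0,0]],
  ],
)

```text
t: 15.0
tool_pos: [0.4662, -0.3176, 0.0224]
orientation: [3.142, -0.0, 0.002]
force: [-1.6, 0.6, -2.3]
opening: 0.0414
```

>>> servo_tool(
  plan=[
    [[1,0,0,-1,0,0,0],[1,0,0,0,0,0,0]],
  ],
)

```text
t: 15.2
tool_pos: [0.4665, -0.3177, 0.0221]
orientation: [3.141, -0.0, 0.002]
force: [-2.2, 3.6, 6.0]
opening: 0.0417
```

Contact shows at about +10 N. Releasing, then rising.

>>> servo_tool(
  plan=[
    [[-0.3,0,0,0,0,0,0],[-0.3,0,0,0,0,0,0],[-0.3,0,0,0,0,0,0],[-0.3,0,0,0,0,0,0],[-0.3,0,0,10,0,0,0],[-0.3,0,0,30,0,0,0],[-0.3,0,0,40,0,0,0],[-0.3,-10,-20,40,0,0,0],[-0.3,-20,-30,30,0,0,0],[-0.3,-20,-30,0,0,0,0],[-0.3,0,0,0,0,0,0]],
  ],
)

```text
t: 16.3
tool_pos: [0.4147, -0.4015, 0.1739]
orientation: [3.137, -0.006, 0.005]
force: [0.2, -0.3, -0.9]
opening: 0.0605
```

```bash
python3 - <<'E'
from h import *
s=monitor.read_state();print(s["t"],s["tool_pos"],s["force"],s["opening"])
w=eyes.read_camera("wrist")[:,:,::-1].copy();b=eyes.read_camera("top")[:,:,::-1]
o=np.zeros((400,795,3),np.uint8);o[:384,:512]=w
B=cv2.resize(b[130:280,215:395],None,fx=1.55,fy=1.55,interpolation=cv2.INTER_CUBIC);o[:B.shape[0],514:514+B.shape[1]]=B
cv2.imwrite("pics/c7.png",o)
E
```

```text
16.3 [ 0.41465991 -0.40153142  0.17387406] [ 0.21045666 -0.28746392 -0.89296793] 0.06048823050662314
```

View pics/c7.png

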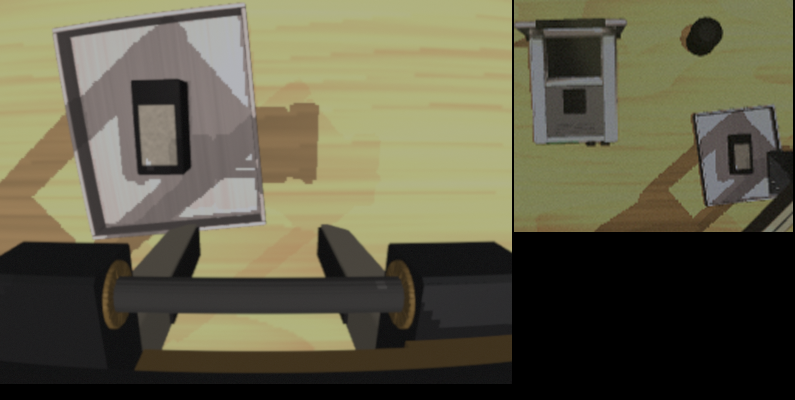

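The pack lies flat, label up, in the middle of the tray. The bay is empty, the cover is down and the eyepiece is untouched. I'll do a quick numeric check on the cover and then hand in.

```bash
python3 - <<'E'
from h import *
print(plane("top",[(253.4,195.2)],.104), "expect tab+ridge x", .5985+mf(-20,0,20)[0])
print(job.close_job())
E
```

```text
[[0.57127582 0.0171269  0.104     ]] expect tab+ridge x 0.571922
the job is handed in; nothing more can be done
None
```

I pressed the release tab, held it down and slid the cover down to its stop. I then lifted the pack out square to the deck, laid it in the tray, backed the arm clear, and handed the job in at about 16.5 s of the 48 s.

**Last checks:**
- **Pack:** the wrist and top views show it flat, label side up, in the middle of the tray.
- **Cover:** the tab measured at x = 0.571 m against 0.572 m expected for fully open, and the bay is visibly empty.
- **Touching:** the wrist force is close to zero and the gripper is well above the tray.
- **Eyepiece:** it looks unmoved in the last top view.
- **Carton and screwdriver:** I did not check these at the end. The arm worked well away from the carton and stayed above the screwdriver. The screwdriver was last in view just before I gripped the pack.

**Disagreements:**
- **Meter position:** the wrist view put it about 4 mm lower down the slope than my first fit from the fixed cameras, so I used the wrist value.
- **Tab press:** I briefly overshot to about 50 N at the wrist before easing off. That is within the 120 N wrist limit, and only the fingertips were pressing.

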